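# Dock the vial tray and latch it

## Robot

A 7-joint arm with a two-finger parallel gripper is mounted at the origin on a cart in front of the work surface, level with it; the furniture and walls round the work are solid. World frame = base frame: x ahead of the robot, y to its left, z up, the work surface at z = 0. Lengths are in mm, angles in rad, forces in N, time in s.
With the tool pointing down it reaches from about 425 to 950 mm from the base axis. Payload 16.7 kg.
Tool frame: the origin (TCP) lies at the very end of the fingers, on their centre line; the grasp point (between the pads) lies tcp_to_grasp behind it (tcp_to_grasp is the distance from the TCP to the grasp point, in mm); z points along the fingers, y is the direction in which the jaws open and shut (so a half turn about z gives the same grasp; the last joint's range is limited). The gripper opens to 94 mm and grips with 3 to 60 N. Pads are 16 mm wide; open, the fingers measure 119 mm over their backs; the gripper's body (75 mm by 177 mm) begins 78 mm behind the grasp point.
Start: joints at [-1.304, 0.426, 0.074, 1.606, -0.034, 1.111, -0.067], TCP at [272.647, 617.445, 205.467] pointing down, gripper open.
Joint ranges: [-2.85, 2.85], [-0.5, 2.14], [-1.23, 1.37], [0.21, 2.46], [-1.02, 4.16], [0.16, 2.05], [-2.73, 2.73]. Speed limits (rad/s): [1.89, 1.89, 2.39, 2.39, 3.01, 3.01, 3.01].

## Interface

Orientations are given as a 3x3 rotation matrix whose columns are the frame's x, y, z axes.
In Python, from workcell import get_state, get_image, camera_info, job_done, tcp_to_grasp gives the robot as it stands. The module is installed in compiled form; this text tells all that it offers.
- The arm moves only by the tool play_rows, never from a script. Its argument "commands" is one flat list of numbers, 7 for each row, row after row: the shift along the tool's x, y, z normalised to -1 to 1, where 1 is 5 cm, then the turn, a rotation vector about the tool's x, y, z normalised to -1 to 1, where 1 is 0.15 rad, then the closure, from 0 (fully open) to 1 (shut). In form: [tx, ty, tz, rx, ry, rz, hand, tx, ty, tz, rx, ry, rz, hand, ...]. A call has 1 to 20 rows; each row shifts and turns the commanded pose from where the row before left it, along the tool's axes as they then stand; what a row does not reach is not made up. A row lasts 1/8 s, in which the tool goes at most 62.5 mm and 10.7 degrees, less where a joint would pass 70% of its speed; a pose out of reach is approached as far as the arm can. A call with a number of a shift or a turn outside -1 to 1 is refused whole. A call with a gripper value outside its range is refused whole. The fingers move at their own pace and stop on an object; "force" is the grip in N (left out, the last holds). Time passes only in rows, so rows that do not move let the fingers close. It gives the time, the measured TCP pose, the force and the opening at its end, in the units of the state.
- get_state(): the state, without advancing time (a new reading comes with each control period).
- get_image(name): name is "scene" or "top"; returns (picture, depth): 400x640x3 uint8, blue, green, red; 400x640 float32, mm along the optical axis (not along the pixel's ray), 0 where there is no reading.
- camera_info(name): a dict with "K" (3x3 intrinsics, pixels), "world_from_camera" (4x4, takes a point from camera to world coordinates). Camera axes: x right, y up, looking along -z (the intrinsics and any distortion apply to the point x, -y, -z); pixel columns grow to the right and rows downward; lengths in mm; the calibration is good to about 2 mm. A picture is of the moment at which its call begins. camera_info takes no time and is no camera call.
- job_done(): hands the job in, once; it reports no verdict.
The state is a dict: "clock": time; "joint_positions": joint angles; "joint_velocities": joint speeds; "tau": joint torques, N m; "tool_pos": TCP position; "orientation": TCP orientation; "contact_force": force on the tool from outside, world axes, zero at the start; "moment": the same for the moment, N m; "gripper_width": opening from 0.0 (shut) to 1.0 (fully open).
Only numpy, scipy, OpenCV 4.12 (cv2) and the standard library are available. Lean on these libraries where they do the work, as an engineer would, in place of code of your own. Each camera call takes 0.05 s, during which the arm holds its last target.

## Task

Slide the tray with the three vials along the bench into the metal docking frame until it is fully home against the back stop, then swing the latch on the frame's left rail round until it lies straight across the mouth behind the tray. Do not lift the tray, keep the vials standing in it, and leave the other things on the bench where they are.

Things in the scene. Friction and masses are not known exactly. Their poses are not given: they have to be found in the camera images.
- tray: loose grey plastic open tray, 90 mm (its x) by 120 mm (its y) by 26 mm high, walls 4 mm, on the bench, three bays side by side along y, a vial in each. Origin: centre of its underside. Plain upright outer faces, good to push on. About 0.25 to 0.5 kg plus the vials; friction about 0.6. Its -x face is nearest the robot at the start and must be so at the end.
- dock: dark steel U-shaped docking frame screwed to the bench, open on its -x side, towards the robot. Origin: on the bench, where the centre of the tray's underside lies when the tray is fully home, their axes then parallel. Side rails 14 mm high along x, inner faces at y = +-65 mm (10 mm more than the tray's width), from x = -74 mm to the back stop, whose face is at x = +45 mm.
- latch (a joint): bright steel latch on the left (+y) rail: blade angle in rad. 0 = closed (stop), blade along the dock's -y, straight across the mouth just behind the tray; it grows clockwise seen from above: 1.57 = blade along the dock's -x, 3.14 = along +y, away from the mouth (stop). It stays where it is left; about 1 N at the peg turns it.
- latch_peg (a point): half-way up the upright black plastic grip peg near the blade's end: round, 12 mm thick (13 mm at the top), from 23 to 55 mm above the bench; this point is 39 mm above the bench and 42 mm from the pivot. The peg's round shape lets it turn in a grip.
- latch_pivot (a point): point on the latch's vertical pivot axis, at x = -59, y = +72 mm of the dock, 19 mm above the bench (fixed to the dock). The blade reaches 50 mm from the axis, is 18 mm wide and 15 to 23 mm above the bench; closed, it clears a tray that is fully home by 5 mm
- dock_mouth (a point): middle of the frame's entrance, at x = -113, y = 0 mm of the dock, on the bench. Two guides 14 mm high funnel in from here to the rails: inner faces from about (x -113, y +-77) to (x -74, y +-66) mm of the dock
- tray_vial_1: pale vial with blue cap, about 31 mm thick and 58 mm tall, loose, standing in the tray's -y bay. Origin: centre of its underside, 4 mm above the bench
- tray_vial_2: pale vial with blue cap, about 31 mm thick and 58 mm tall, loose, standing in the tray's middle bay. Origin: centre of its underside, 4 mm above the bench
- tray_vial_3: pale vial with blue cap, about 31 mm thick and 58 mm tall, loose, standing in the tray's +y bay. Origin: centre of its underside, 4 mm above the bench
- spare_vial: small brown glass vial with grey cap, 23x26x46 mm, standing beside the frame's left rail; not to be moved. Origin: centre of its underside
- amber_vial: brown glass vial, 36 mm across, 75 mm tall, standing beside the frame's right rail; not to be moved. Origin: centre of its underside
- pen_blue: white marker pen with blue cap, 98 mm long, 17 mm thick, lying at the right by the hood's side panel; not to be moved. Origin: centre of its underside
- clip: small red clip, 12x44x9 mm, lying at the right by the hood's side panel; not to be moved. Origin: centre of its underside

How it is judged:
By the outcome, as a careful person would: the job done as asked, in the order asked, and still so for the second after the job is handed in, with the robot touching nothing.
It also fails if it takes over 61 s, if anything falls off the work surface, if the arm or the gripper's body presses on something with over 40 N, if the wrist force passes 120 N, or if a joint passes its speed limit or range.

## Working session

There is one attempt and no reset: what is moved stays moved. The work goes in short steps, Python scripts to look and compute and a tool call to move; the robot and the scene stay as the last step left them, time stands still between calls to the robot, and variables do not carry over. Pictures are saved under pics/ and viewed, and the job is handed in when it is done.

Besides the shell and the picture viewer there is one more tool, called after ">>>" as name(argument=value, ...), one argument or row to a line, values as JSON. play_rows: Moves the arm, as the interface text tells. Its arguments: {"type":"object","properties":{"commands":{"type":"array"},"force":{"type":"number"}},"required":["commands"]}

```bash
mkdir -p pics; python3 - <<'E'
from workcell import *
import cv2,numpy as np
s=get_state()
print({k:np.round(v,3).tolist() for k,v in s.items()}, tcp_to_grasp)
for n in("scene","top"):
    p,d=get_image(n); cv2.imwrite(f"pics/{n}0.png",p); np.save(f"pics/{n}0_d.npy",d)
    c=camera_info(n); print(n,{k:np.round(v,4).tolist() if not isinstance(v,str) else v for k,v in c.items()})
E
```

```text
{'clock': 0.0, 'joint_positions': [-1.305, 0.427, 0.074, 1.607, -0.034, 1.111, -0.067], 'joint_velocities': [0.001, 0.0, 0.001, 0.001, -0.0, 0.001, -0.001], 'tau': [-0.002, -93.579, 3.666, -45.42, -0.049, 0.02, 0.0], 'tool_pos': [272.436, 617.078, 204.764], 'orientation': [[-0.915, 0.404, -0.0], [0.404, 0.915, -0.001], [-0.0, -0.001, -1.0]], 'contact_force': [-0.255, 0.417, -0.09], 'moment': [0.024, 0.037, 0.07], 'gripper_width': 1.0} 18.8
scene {'K': [[447.4446, 0.0, 320.0616], [0.0, 447.4446, 204.5784], [0.0, 0.0, 1.0]], 'world_from_camera': [[-0.9553, -0.1549, 0.2517, 766.7738], [0.2954, -0.5283, 0.796, 847.2506], [0.0097, 0.8348, 0.5504, 547.716], [0.0, 0.0, 0.0, 1.0]]}
top {'K': [[433.5814, 0.0, 319.0384], [0.0, 433.5814, 198.6976], [0.0, 0.0, 1.0]], 'world_from_camera': [[0.0158, 0.993, -0.1166, 436.7615], [-0.9997, 0.0138, -0.0179, 101.5136], [-0.0162, 0.1169, 0.993, 956.1152], [0.0, 0.0, 0.0, 1.0]]}
```

View pics/scene0.png

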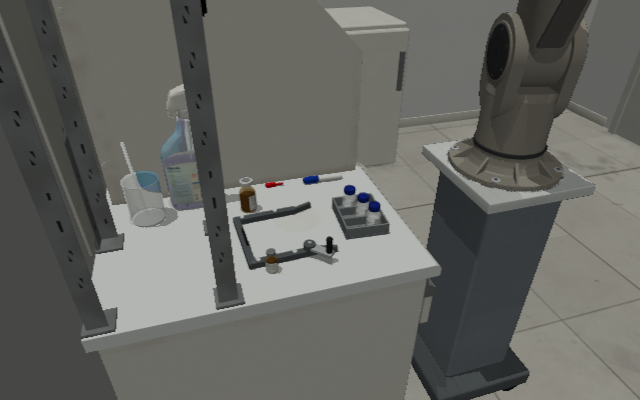

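View pics/top0.png

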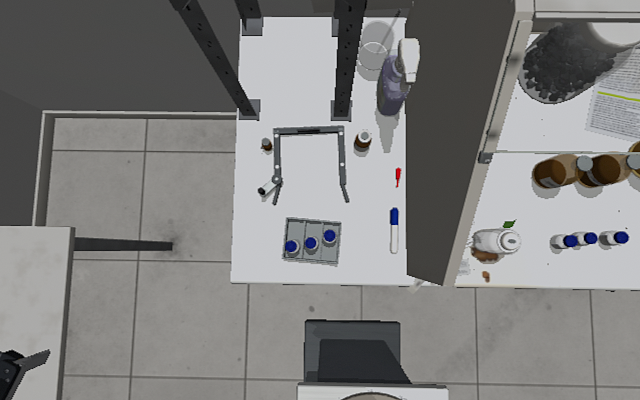

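The top view shows the tray at about (312,240), the dock at (310,165) and the latch blade at about (268,186), with its pivot near (277,180). I'll enlarge this view and measure.

```bash
cat > h.py <<'E'
from workcell import *
import cv2,numpy as np
def ray(n,u,v,z):
    c=camera_info(n);K=np.array(c["K"]);T=np.array(c["world_from_camera"])
    d=np.array([(u-K[0,2])/K[0,0],-(v-K[1,2])/K[1,1],-1.]);w=T[:3,:3]@d;o=T[:3,3]
    return (o+w*(z-o[2])/w[2])
def proj(n,P):
    c=camera_info(n);K=np.array(c["K"]);T=np.array(c["world_from_camera"])
    q=T[:3,:3].T@(np.array(P,float)-T[:3,3]); return K[0,0]*q[0]/-q[2]+K[0,2], K[1,1]*-q[1]/-q[2]+K[1,2]
E
python3 - <<'E'
from h import *
p=cv2.imread("pics/top0.png")
cv2.imwrite("pics/top0c.png",cv2.resize(p[115:275,230:410],None,fx=4,fy=4,interpolation=cv2.INTER_NEAREST)[:600])
cv2.imwrite("pics/top0d.png",cv2.resize(p[120:210,240:360],None,fx=6,fy=6,interpolation=cv2.INTER_CUBIC))
cv2.imwrite("pics/top0e.png",cv2.resize(p[205:285,260:360],None,fx=7,fy=7,interpolation=cv2.INTER_CUBIC))
p=cv2.imread("pics/scene0.png")
cv2.imwrite("pics/sc0c.png",cv2.resize(p[170:280,220:400],None,fx=4,fy=4,interpolation=cv2.INTER_CUBIC))
for uv in [(233,283),(240,15),(407,283),(407,130)]: print(uv,ray("top",*uv,0).round())
E
```

```text
(233, 283) [362. 303.   0.]
(240, 15) [980. 311.   0.]
(407, 283) [368. -74.   0.]
(407, 130) [708. -77.   0.]
```

View pics/top0d.png

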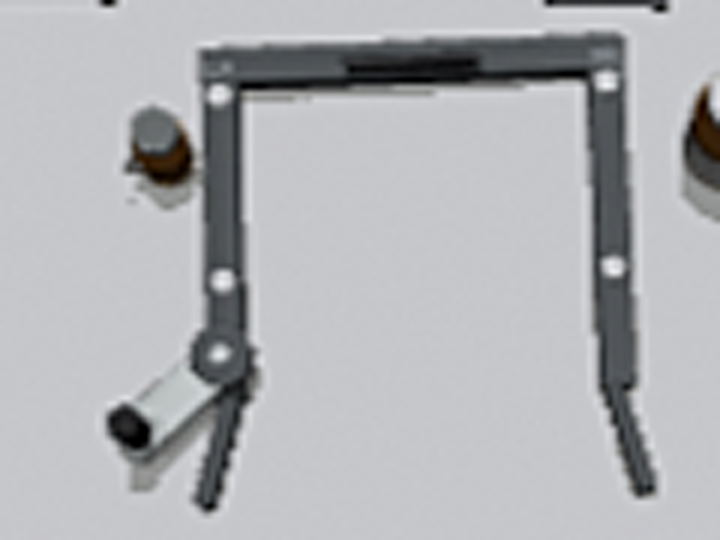

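View pics/top0e.png

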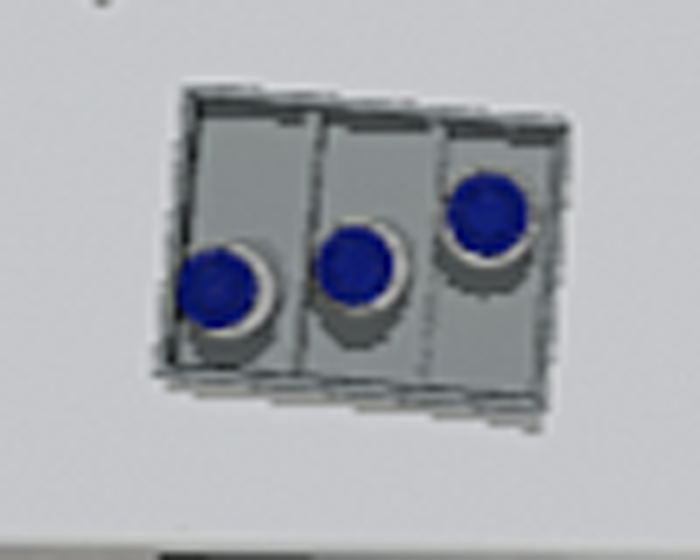

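View pics/sc0c.png

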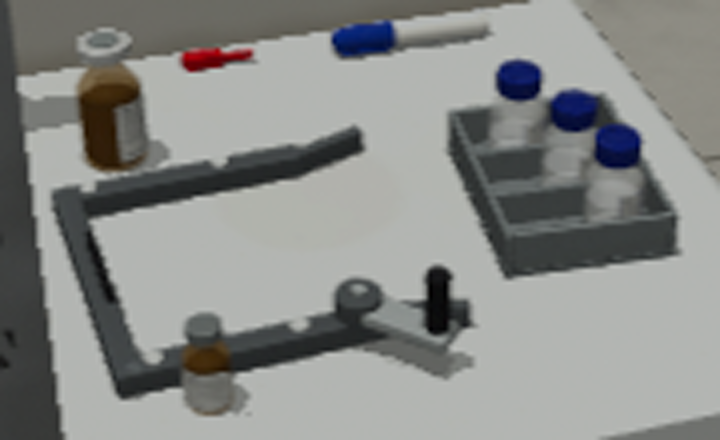

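```bash
python3 - <<'E'
from h import *
def e(u,v,z): return ray("top",(u+.5)/7-.5+260,(v+.5)/7-.5+205,z)
def d(u,v,z): return ray("top",(u+.5)/6-.5+240,(v+.5)/6-.5+120,z)
T=np.array([e(*c,26) for c in [(187,90),(568,122),(543,407),(158,374)]])
print(T.round(1)); print("tray c",T.mean(0).round(1),"sides",[np.linalg.norm(T[i]-T[i-1]).round(1) for i in range(4)])
yv=(T[0]-T[1]+T[3]-T[2]); xv=(T[0]-T[3]+T[1]-T[2])
print("yaw",np.arctan2(-yv[0],yv[1]),np.arctan2(xv[1],xv[0]))
for n,c in dict(sTL=(218,93,15),sBL=(222,280,15),sTR=(606,80,15),sBR=(613,266,15),piv=(218,352,27),oTL=(200,48,14),oTR=(622,35,14),gL=(206,508,0),gR=(646,492,0),peg=(128,425,55),backL=(245,88,0),backR=(585,74,0)).items(): print(n,d(*c).round(1))
for u,v in [(217,288),(355,265),(487,212)]: print("cap",e(u,v,62).round(1))
dd=np.load("pics/top0_d.npy");c=camera_info("top");K=np.array(c["K"]);M=np.array(c["world_from_camera"])
def pt(u,v):
    z=dd[v,u];return M[:3,:3]@[(u-K[0,2])/K[0,0]*z,-(v-K[1,2])/K[1,1]*z,-z]+M[:3,3]
print("peg depth",pt(261,191),"bench",pt(310,170),"rail",pt(276,160), "hood", [pt(u,200).round() for u in (408,414,425,440)])
print("posts",[pt(u,v).round() for u,v in ((249,110),(342,110),(340,60),(225,80),(195,20))])
# blue caps both views
for n in("scene","top"):
    p=cv2.imread(f"pics/{n}0.png");h=cv2.cvtColor(p,cv2.COLOR_BGR2HSV)
    m=cv2.inRange(h,(110,150,60),(130,255,255));k,l,st,ce=cv2.connectedComponentsWithStats(m)
    print(n,[(ce[i].round(1).tolist(),int(st[i,4])) for i in range(1,k) if st[i,4]>20])
E
```

```text
[[504.4 188.1  26. ]
 [496.3  71.   26. ]
 [409.8  77.7  26. ]
 [417.8 194.8  26. ]]
tray c [457.1 132.9  26. ] sides [np.float64(86.9), np.float64(117.4), np.float64(86.8), np.float64(117.4)]
yaw -0.06876361377622227 -0.07724216536633279
sTL [688.7 216.8  15. ]
sBL [618.2 213.4  15. ]
sTR [695.2  72.9  15. ]
sBR [625.2  69.6  15. ]
piv [589.3 212.7  27. ]
oTL [706.  224.1  14. ]
oTR [712.7  67.1  14. ]
gL [535.3 218.8   0. ]
gR [543.5  56.1   0. ]
peg [558.4 240.2  55. ]
backL [694.7 208.5   0. ]
backR [701.6  80.4   0. ]
cap [443.8 174.5  62. ]
cap [451.1 134.2  62. ]
cap [467.2  95.7  62. ]
peg depth [556.94189192 239.73436214  56.89008741] bench [ 6.13497384e+02  1.40030743e+02 -1.54137217e-01] rail [632.27151526 215.14320014  14.56559459] hood [array([545., -72.,  31.]), array([538., -73.,  91.]), array([527., -72., 190.]), array([515., -72., 291.])]
posts [array([737., 274.,  42.]), array([737.,  71.,  48.]), array([736.,  84., 297.]), array([736., 287., 212.]), array([736., 279., 416.])]
scene [([310.4, 179.3], 96), ([349.3, 188.4], 51), ([363.1, 195.8], 53), ([374.0, 204.5], 64)]
top [([394.0, 216.4], 113), ([329.2, 235.2], 96), ([591.1, 237.6], 91), ([621.9, 237.0], 102), ([571.2, 240.7], 108), ([310.2, 242.7], 90), ([290.2, 245.9], 95)]
```

>>> play_rows(
  commands=[0,0,0,0,0,-0.76,0.36,0,0,0,0,0,-0.76,0.36,0,0,0,0,0,-0.76,0.36,-0.27,-0.67,0,0,0,0,0.36,-0.27,-0.67,0,0,0,0,0.36,-0.27,-0.67,0,0,0,0,0.36,-0.27,-0.67,0,0,0,0,0.36,-0.27,-0.67,0,0,0,0,0.36,-0.27,-0.67,0,0,0,0,0.36,-0.27,-0.67,0,0,0,0,0.36,-0.27,-0.67,0,0,0,0,0.36,-0.27,-0.67,0,0,0,0,0.36,-0.27,-0.67,0,0,0,0,0.36,-0.27,-0.67,0,0,0,0,0.36,-0.27,-0.67,0,0,0,0,0.36,-0.27,-0.67,0,0,0,0,0.36,-0.27,-0.67,0,0,0,0,0.36,0,0,0,0,0,0,0.36],
)

```text
clock: 2.35
tool_pos: [426.9, 133.6, 205.4]
orientation: [[-0.997, 0.078, -0.0], [0.078, 0.997, -0.0], [0.0, -0.0, -1.0]]
contact_force: [0.4, 1.3, -0.9]
gripper_width: 0.639
```

>>> play_rows(
  commands=[0.3,0.02,0,0,0,0,0.36,0.3,0.02,0,0,0,0,0.36,0,0,0.7,0,0,0,0.36,0,0,0.7,0,0,0,0.36,0,0,0.7,0,0,0,0.36,0,0,0,0,0,0,0.36],
)

```text
clock: 3.1
tool_pos: [394.4, 140.0, 99.1]
orientation: [[-0.997, 0.072, -0.004], [0.072, 0.997, -0.002], [0.004, -0.002, -1.0]]
contact_force: [0.6, -0.9, -0.1]
gripper_width: 0.638
```

```bash
python3 - <<'E'
from h import *
s=get_state();print(s['tool_pos'],s['joint_positions'])
for n in("scene","top"):
    p,d=get_image(n); cv2.imwrite(f"pics/{n}1.png",p)
    c=p[205:305,250:370] if n=="top" else p[120:260,280:460]
    cv2.imwrite(f"pics/{n}1c.png",cv2.resize(c,None,fx=4,fy=4,interpolation=cv2.INTER_CUBIC))
E
```

```text
[394.44762032 139.99209292  99.13420833] [-0.73378482  0.15290299  0.26059276  2.26811669 -0.05840387  0.73078889
  1.06610246]
```

View pics/scene1c.png

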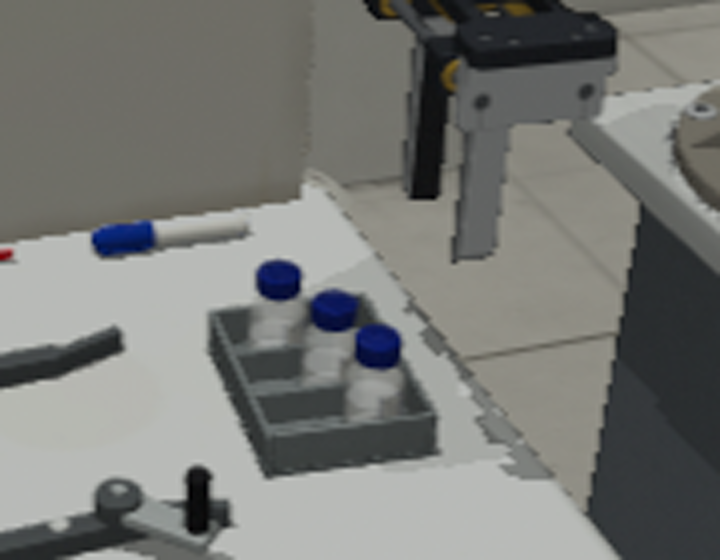

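View pics/top1.png

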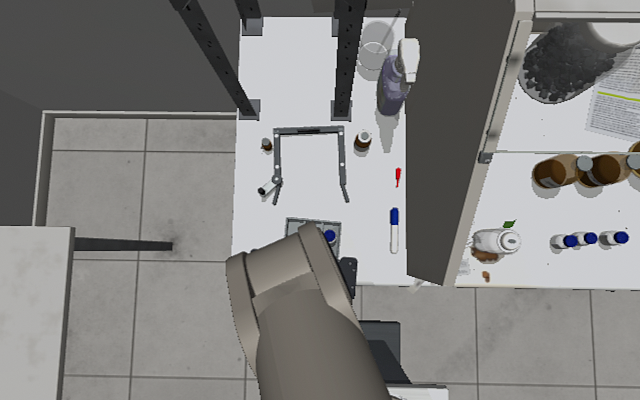

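```bash
python3 - <<'E'
from h import *
for z in(99,150,175,196,210):
  for dx in(-37,-8,8,37):
    u,v=proj("scene",(394.5+dx,140+42,z)); print(z,dx,round((u-280)*4),round((v-120)*4))
E
```

```text
99 -37 547 256
99 -8 494 265
99 8 464 270
99 37 409 278
150 -37 561 164
150 -8 506 172
150 8 475 177
150 37 418 185
175 -37 568 117
175 -8 512 125
175 8 481 129
175 37 423 137
196 -37 574 76
196 -8 517 83
196 8 486 87
196 37 427 95
210 -37 578 48
210 -8 521 55
210 8 489 59
210 37 430 67
```

>>> play_rows(
  commands=[0,0,0.6,0,0,0,0.36,0,0,0.6,0,0,0,0.36,0,0,0.5,0,0,0,0.36,0,0,0.1,0,0,0,0.36,0,0,0,0,0,0,0.36],
)

```text
clock: 3.82
tool_pos: [397.2, 140.4, 11.5]
orientation: [[-0.997, 0.074, 0.001], [0.074, 0.997, 0.001], [-0.001, 0.001, -1.0]]
contact_force: [-0.5, 0.4, -0.1]
gripper_width: 0.639
```

```bash
python3 - <<'E'
from h import *
s=get_state();print(s['tool_pos'],s['orientation'].round(3) if hasattr(s['orientation'],'round') else s['orientation'],s['contact_force'])
for n in("scene",):
    p,d=get_image(n); cv2.imwrite(f"pics/{n}2.png",p)
    c=p[120:260,280:460]
    cv2.imwrite(f"pics/{n}2c.png",cv2.resize(c,None,fx=4,fy=4,interpolation=cv2.INTER_CUBIC))
E
```

```text
[397.2499782  140.42773792  11.5074925 ] [[-0.997  0.074  0.001]
 [ 0.074  0.997  0.001]
 [-0.001  0.001 -1.   ]] [-0.46595873  0.37385604 -0.05474997]
```

View pics/scene2c.png

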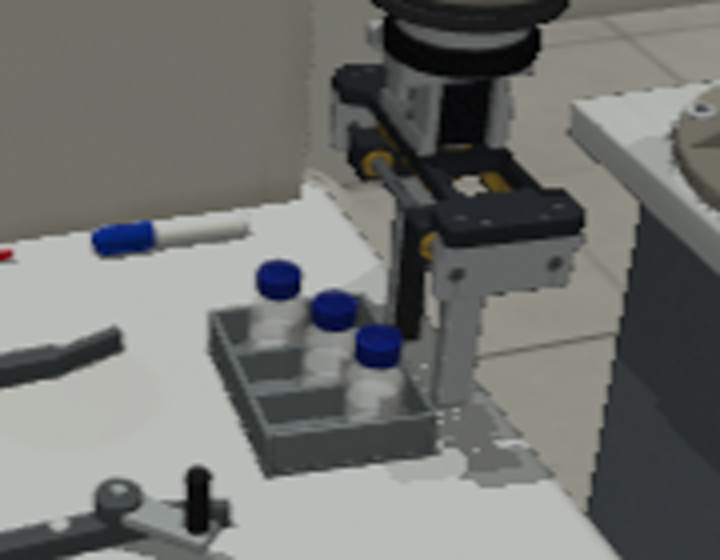

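>>> play_rows(
  commands=[-0.06,-0.06,0.04,0,0,0,0.36,-0.06,0,0,0,0,0,0.36,-0.06,0,0,0,0,0,0.36,-0.1,0,0,0,0,0,0.36,-0.1,-0.016,0,0,0,-0.1,0.36,-0.1,-0.016,0,0,0,-0.1,0.36,-0.1,-0.016,0,0,0,-0.1,0.36,-0.1,-0.016,0,0,0,-0.1,0.36,-0.1,-0.016,0,0,0,-0.1,0.36,-0.1,-0.016,0,0,0,-0.1,0.36,-0.1,-0.016,0,0,0,-0.1,0.36,-0.1,-0.016,0,0,0,-0.1,0.36,-0.1,0,0,0,0,0,0.36,0,0,0,0,0,0,0.36],
)

```text
clock: 5.62
tool_pos: [455.8, 128.8, 8.6]
orientation: [[-0.999, -0.046, 0.0], [-0.046, 0.999, -0.0], [-0.0, -0.0, -1.0]]
contact_force: [0.4, -0.8, -0.1]
gripper_width: 0.642
```

```bash
python3 - <<'E'
from h import *
for n in("scene","top"):
    p,d=get_image(n); cv2.imwrite(f"pics/{n}3.png",p)
    c=p[115:275,240:380] if n=="top" else p[140:280,220:400]
    cv2.imwrite(f"pics/{n}3c.png",cv2.resize(c,None,fx=4 if n=="scene" else 3.7,fy=4 if n=="scene" else 3.7,interpolation=cv2.INTER_CUBIC))
E
```

```text
(no output)
```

View pics/scene3c.png

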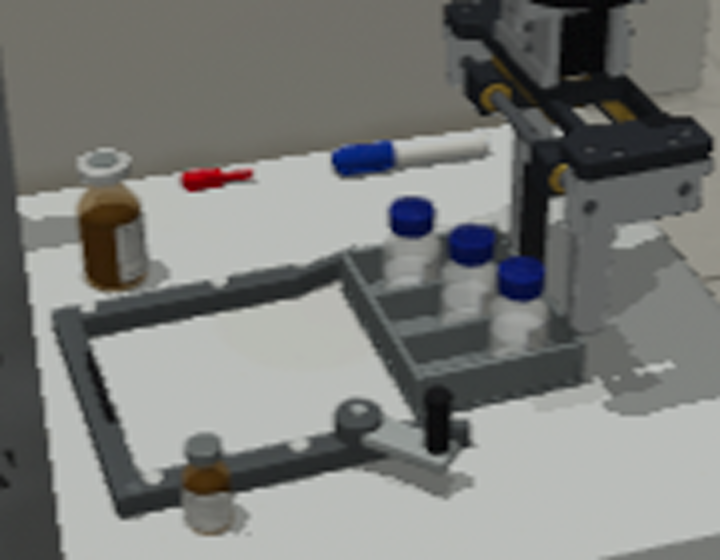

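View pics/top3c.png

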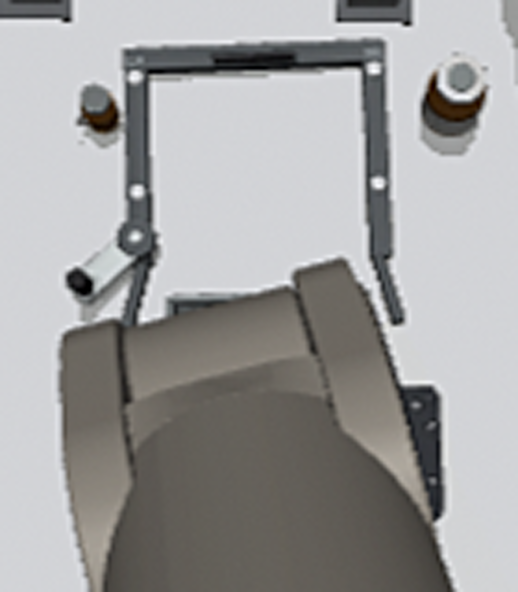

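```bash
python3 - <<'E'
from h import *
p=cv2.imread("pics/top3.png")
cv2.imwrite("pics/top3e.png",cv2.resize(p[175:215,265:325],None,fx=12,fy=12,interpolation=cv2.INTER_CUBIC))
p=cv2.imread("pics/scene3.png")
cv2.imwrite("pics/scene3e.png",cv2.resize(p[190:250,295:375],None,fx=9,fy=9,interpolation=cv2.INTER_CUBIC))
for P in [(550.9,193.3,26),(556.4,73.4,26),(461,189,26)]: print([ (round(a,1),round(b,1)) for a,b in (proj("top",P),proj("scene",P))])
E
```

```text
[(np.float64(284.4), np.float64(196.0)), (np.float64(324.2), np.float64(234.0))]
[(np.float64(339.9), np.float64(194.2)), (np.float64(304.8), np.float64(201.8))]
[(np.float64(285.4), np.float64(237.7)), (np.float64(366.7), np.float64(224.9))]
```

View pics/top3e.png

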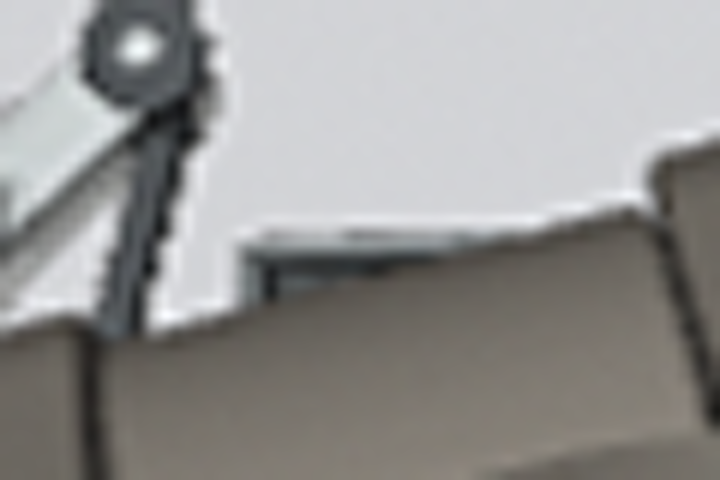

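View pics/scene3e.png

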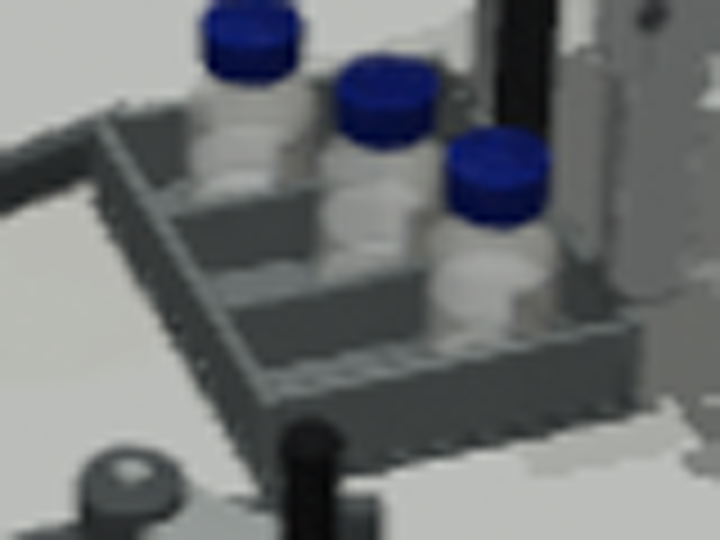

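>>> play_rows(
  commands=[-0.1,0.018,0,0,0,0,0.36,-0.1,0.018,0,0,0,0,0.36,-0.1,0.018,0,0,0,0,0.36,-0.1,0.018,0,0,0,0,0.36,-0.1,0.018,0,0,0,0,0.36,0,0,0,0,0,0,0.36],
)

```text
clock: 6.48
tool_pos: [480.5, 134.7, 8.5]
orientation: [[-0.999, -0.046, 0.0], [-0.046, 0.999, 0.0], [-0.0, 0.0, -1.0]]
contact_force: [-0.5, -0.2, -1.1]
gripper_width: 0.639
```

```bash
python3 - <<'E'
from h import *
for n in("scene","top"):
    p,d=get_image(n); cv2.imwrite(f"pics/{n}4.png",p)
    c=p[120:220,260:360] if n=="top" else p[170:260,275:375]
    cv2.imwrite(f"pics/{n}4c.png",cv2.resize(c,None,fx=6,fy=6,interpolation=cv2.INTER_CUBIC))
E
```

```text
(no output)
```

View pics/scene4c.png

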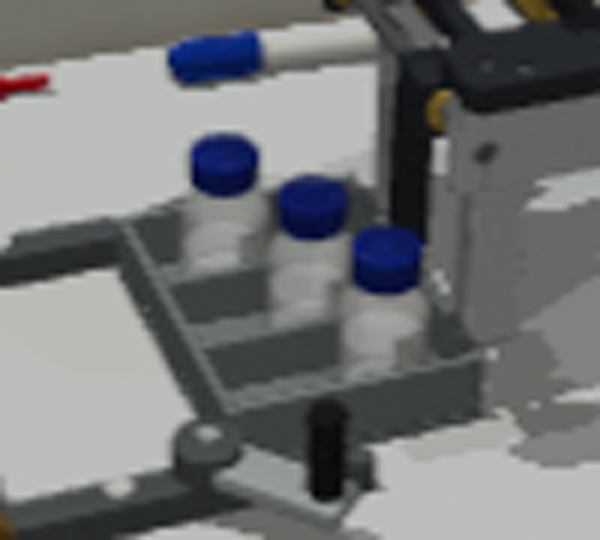

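View pics/top4c.png

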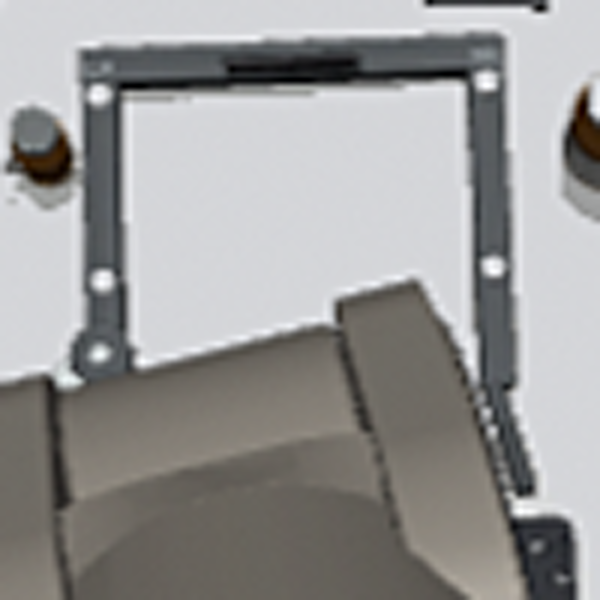

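```bash
python3 - <<'E'
from h import *
a=ray("scene",313.3,237.9,26);b=ray("scene",294.6,207.1,26);c=ray("scene",275+485/6,170+352/6,26)
print(a.round(1),b.round(1),c.round(1),np.linalg.norm(a-b))
p=cv2.imread("pics/scene0.png")
cv2.imwrite("pics/sc0r.png",cv2.resize(p[190:275,228:348],None,fx=6,fy=6,interpolation=cv2.INTER_CUBIC))
th=.047;D=np.array([652,143.]);R=np.array([[np.cos(th),-np.sin(th)],[np.sin(th),np.cos(th)]])
for q in(a,b,c): print((R.T@(q[:2]-D)).round(1))
for q in [(-59,72,27),(40.,72,15),(-30,72,15),(40,-72,15),(-30,-72,15)]:
  w=R@np.array(q[:2])+D; print(q,"scene px in sc0r",(np.array(proj("scene",(*w,q[2])))-[228,190]).round(1)*6, "topd",(np.array(proj("top",(*w,q[2])))-[240,120]).round(1)*6)
E
```

```text
[574.6 199.2  26. ] [582.3  86.9  26. ] [486.2 194.5  26. ] 112.54036575623468
[-74.7  59.8]
[-72.2 -52.7]
[-163.2   59.2]
(-59, 72, 27) scene px in sc0r [477.  317.4] topd [217.2 348.6]
(40.0, 72, 15) scene px in sc0r [168.  415.2] topd [215.4  90.6]
(-30, 72, 15) scene px in sc0r [388.8 367.2] topd [219. 276.]
(40, -72, 15) scene px in sc0r [ 73.2 158.4] topd [603.6  77.4]
(-30, -72, 15) scene px in sc0r [269.4 121.8] topd [610.2 262.8]
```

View pics/sc0r.png

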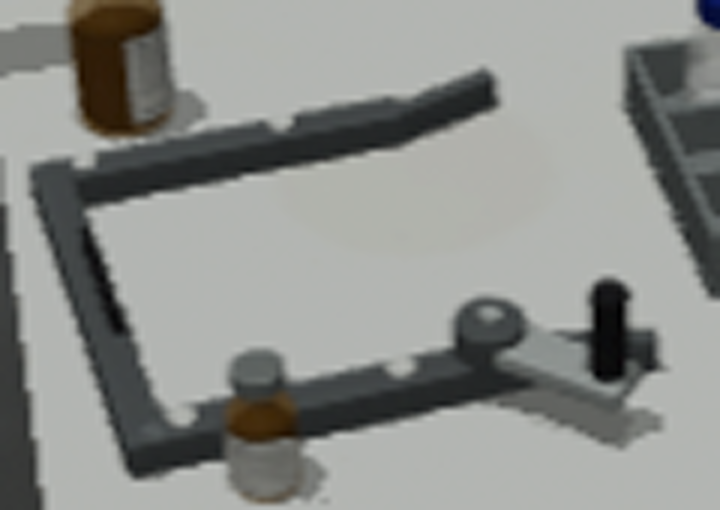

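>>> play_rows(
  commands=[-0.12,0,0,0,0,0,0.36,-0.12,0,0,0,0,0,0.36,-0.12,0,0,0,0,0,0.36,-0.12,0,0,0,0,0,0.36,-0.12,0,0,0,0,0,0.36,-0.12,0,0,0,0,0,0.36,-0.12,0,0,0,0,0,0.36,-0.12,0,0,0,0,0,0.36,-0.12,0,0,0,0,0,0.36],
)

```text
clock: 7.7
tool_pos: [534.5, 137.0, 8.4]
orientation: [[-0.999, -0.046, 0.0], [-0.046, 0.999, -0.0], [0.0, -0.0, -1.0]]
contact_force: [-2.5, -0.7, -0.3]
gripper_width: 0.642
```

```bash
python3 - <<'E'
from h import *
print(get_state()['contact_force'])
for n in("scene",):
    p,d=get_image(n); cv2.imwrite(f"pics/{n}5.png",p)
    c=p[160:280,225:365]
    cv2.imwrite(f"pics/{n}5c.png",cv2.resize(c,None,fx=5,fy=5,interpolation=cv2.INTER_CUBIC))
E
```

```text
[-2.54891459 -0.71293348 -0.32336449]
```

View pics/scene5c.png

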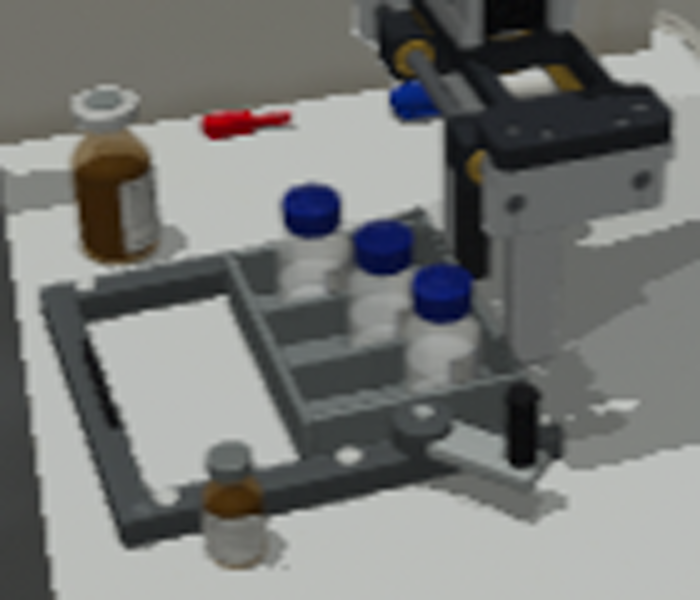

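>>> play_rows(
  commands=[-0.12,0,0,0,0,0,0.36,-0.12,0,0,0,0,0,0.36,-0.12,0,0,0,0,0,0.36,-0.12,0,0,0,0,0,0.36,-0.12,0,0,0,0,0,0.36,-0.12,0,0,0,0,0,0.36,-0.12,0,0,0,0,0,0.36,-0.1,0,0,0,0,0,0.36,-0.08,0,0,0,0,0,0.36,-0.06,0,0,0,0,0,0.36],
)

```text
clock: 9.0
tool_pos: [588.2, 139.6, 8.5]
orientation: [[-0.999, -0.046, -0.0], [-0.046, 0.999, 0.0], [0.0, 0.0, -1.0]]
contact_force: [-3.6, 0.2, 2.4]
gripper_width: 0.64
```

>>> play_rows(
  commands=[-0.04,0,0,0,0,0,0.36,-0.04,0,0,0,0,0,0.36],
)

```text
clock: 9.25
tool_pos: [592.0, 139.8, 8.5]
orientation: [[-0.999, -0.046, -0.0], [-0.046, 0.999, 0.0], [0.0, 0.0, -1.0]]
contact_force: [-3.2, -0.2, 0.4]
gripper_width: 0.641
```

>>> play_rows(
  commands=[-0.03,0,0,0,0,0,0.36,-0.03,0,0,0,0,0,0.36],
)

```text
clock: 9.5
tool_pos: [595.0, 139.9, 8.5]
orientation: [[-0.999, -0.046, -0.0], [-0.046, 0.999, -0.0], [0.0, -0.0, -1.0]]
contact_force: [-4.0, -0.3, 0.7]
gripper_width: 0.637
```

>>> play_rows(
  commands=[-0.03,0,0,0,0,0,0.36,-0.02,0,0,0,0,0,0.36],
)

```text
clock: 9.75
tool_pos: [595.1, 139.9, 8.2]
orientation: [[-0.999, -0.046, -0.005], [-0.046, 0.999, -0.001], [0.005, -0.0, -1.0]]
contact_force: [-19.3, -0.7, 14.8]
gripper_width: 0.639
```

>>> play_rows(
  commands=[-0.02,0,0,0,0,0,0.36,-0.02,0,0,0,0,0,0.36],
)

```text
clock: 10.0
tool_pos: [595.2, 139.8, 8.0]
orientation: [[-0.999, -0.047, -0.008], [-0.047, 0.999, -0.001], [0.008, -0.001, -1.0]]
contact_force: [-30.1, -2.9, 21.5]
gripper_width: 0.641
```

>>> play_rows(
  commands=[0.06,0,0,0,0,0,0.36,0.2,0,0,0,0,0,0.36,0.4,0,0,0,0,0,0.36,0,0,-0.5,0,0,0,0.36,0,0,-0.8,0,0,0,0.36,0,0,-0.8,0,0,0,0.36,0.8,0,-0.4,0,0,0,0.36,0.8,0,0,0,0,0,0.36,0.8,0,0,0,0,0,0.36,0,0,0,0,0,0,0.36],
)

```text
clock: 11.25
tool_pos: [444.7, 133.0, 133.9]
orientation: [[-0.999, -0.047, 0.001], [-0.047, 0.999, 0.001], [-0.001, 0.001, -1.0]]
contact_force: [0.5, 0.0, -0.5]
gripper_width: 0.638
```

```bash
python3 - <<'E'
from h import *
print(get_state()['contact_force'])
for n in("scene","top"):
    p,d=get_image(n); cv2.imwrite(f"pics/{n}6.png",p)
    c=p[160:280,225:365] if n=="scene" else p[120:215,240:360]
    cv2.imwrite(f"pics/{n}6c.png",cv2.resize(c,None,fx=5,fy=5,interpolation=cv2.INTER_CUBIC) if n=="scene" else cv2.resize(c,None,fx=6,fy=6,interpolation=cv2.INTER_CUBIC))
E
```

```text
[ 0.52845441  0.03619025 -0.45935335]
```

View pics/scene6c.png

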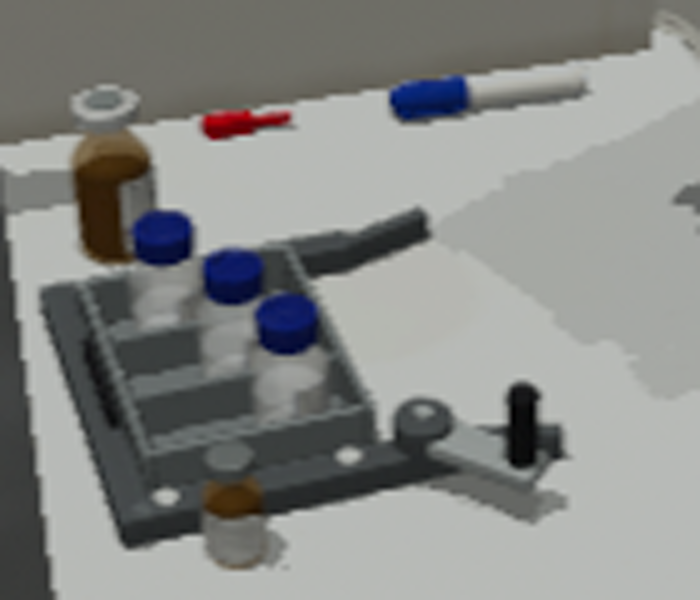

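View pics/top6c.png

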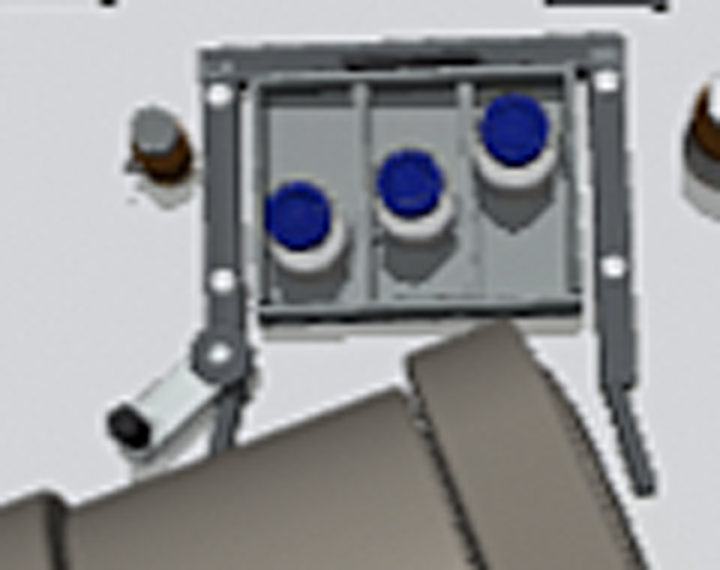

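```bash
python3 - <<'E'
from h import *
def d(u,v,z): return ray("top",(u+.5)/6-.5+240,(v+.5)/6-.5+120,z)
T=np.array([d(*c,26) for c in [(250,82),(573,70),(582,305),(260,316)]])
c=T.mean(0)[:2];yv=(T[0]-T[1]+T[3]-T[2])[:2]; xv=(T[0]-T[3]+T[1]-T[2])[:2];print(T.round(1),c,np.arctan2(-yv[0],yv[1]),np.arctan2(xv[1],xv[0]))
th=.047;R=np.array([[np.cos(th),-np.sin(th)],[np.sin(th),np.cos(th)]])
D=np.array([595.2,139.8])+R@[53,0]
piv=d(218,352,27);print("piv in tray(cam)",R.T@(piv[:2]-c), "D from TCP",D)
P=R@[-59,72]+D; print("pivot robot",P, "peg closed",R@[-59,30]+D)
# depth across tray +x rim vs stop
peg=d(128,425,55);print("peg",peg,np.linalg.norm((peg-piv)[:2]))
# scene peg centreline mid
for z,v in((55,392),(39,430),(24,462)): print(ray("scene",225+521/5,160+v/5,z).round(1))
print("scene pivot",ray("scene",225+423/5,160+412/5,29).round(1))
E
```

```text
[[690.  203.8  26. ]
 [695.8  85.4  26. ]
 [608.5  81.1  26. ]
 [602.9 197.9  26. ]] [649.30974608 142.05587561] 0.04848389276057497 0.05826304311712561
piv in tray(cam) [-56.59079669  73.39962848] D from TCP [648.14147228 142.290083  ]
pivot robot [585.82387152 211.43859445] peg closed [587.79714484 169.48497491]
peg [558.42904927 240.2394661   55.        ] 41.38368872198522
[558.3 244.7  55. ]
[558.5 246.5  39. ]
[558.2 246.5  24. ]
scene pivot [586.2 214.1  29. ]
```

```bash
python3 - <<'E'
from h import *
a=cv2.imread("pics/top0.png")[122:142,268:348];b=cv2.imread("pics/top6.png")[122:142,268:348]
f=lambda x:cv2.resize(x,None,fx=9,fy=12,interpolation=cv2.INTER_NEAREST)
cv2.imwrite("pics/cmp.png",np.vstack([f(a),f(b)]))
for u in (290,300,325,330): print(u,a[:,u-268,1].tolist(),b[:,u-268,1].tolist())
th=.047;R=np.array([[np.cos(th),-np.sin(th)],[np.sin(th),np.cos(th)]])
for D in ((648.1,142.3),(650.5,142.9)):
  for P in ((45,40,0),(45,40,14),(45,40,26),(45,-40,0),(45,-40,14),(45,-40,26)):
    w=R@np.array(P[:2])+D; print(D,P,np.round(proj("top",(*w,P[2])),1))
E
```

```text
290 [198, 198, 198, 202, 212, 138, 83, 80, 83, 87, 90, 33, 24, 144, 179, 200, 200, 198, 199, 198] [212, 213, 212, 216, 226, 148, 90, 86, 88, 86, 146, 92, 41, 30, 80, 75, 147, 152, 149, 147]
300 [199, 199, 199, 201, 214, 109, 78, 56, 48, 11, 42, 14, 111, 142, 199, 202, 199, 198, 198, 199] [212, 213, 213, 217, 229, 117, 82, 62, 48, 24, 150, 82, 128, 147, 141, 133, 129, 126, 124, 126]
325 [199, 199, 201, 213, 128, 81, 82, 85, 88, 74, 17, 87, 139, 199, 202, 199, 198, 199, 199, 199] [212, 213, 216, 228, 138, 88, 87, 89, 89, 158, 78, 31, 43, 58, 37, 23, 34, 36, 34, 38]
330 [201, 200, 205, 193, 104, 79, 82, 87, 92, 65, 12, 101, 200, 205, 199, 199, 198, 199, 199, 199] [217, 214, 219, 207, 112, 83, 89, 90, 97, 152, 70, 29, 48, 83, 85, 123, 73, 36, 21, 17]
(648.1, 142.3) (45, 40, 0) [291.  135.9]
(648.1, 142.3) (45, 40, 14) [290.5 134.3]
(648.1, 142.3) (45, 40, 26) [290.1 132.8]
(648.1, 142.3) (45, -40, 0) [326.4 134.7]
(648.1, 142.3) (45, -40, 14) [326.4 133. ]
(648.1, 142.3) (45, -40, 26) [326.4 131.6]
(650.5, 142.9) (45, 40, 0) [290.8 134.9]
(650.5, 142.9) (45, 40, 14) [290.3 133.2]
(650.5, 142.9) (45, 40, 26) [289.8 131.8]
(650.5, 142.9) (45, -40, 0) [326.1 133.6]
(650.5, 142.9) (45, -40, 14) [326.1 132. ]
(650.5, 142.9) (45, -40, 26) [326.1 130.5]
```

View pics/cmp.png

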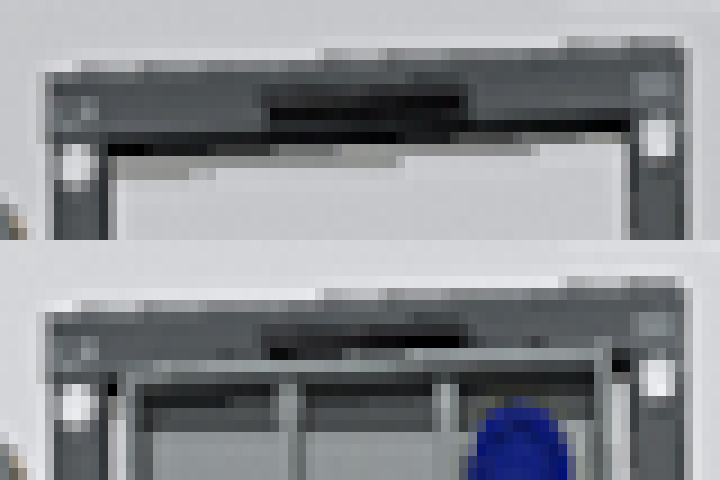

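The tray's +x rim lies on the stop across its whole width: rim edge at about row 131.5, stop at about row 132.5. The vials are standing. Next is the latch, so I'll move above the peg.

>>> play_rows(
  commands=[-0.58,0.51,0,0,0,0,0.45,-0.58,0.51,0,0,0,0,0.45,-0.58,0.51,0,0,0,0,0.45,-0.58,0.51,0,0,0,0,0.45,0,0,0.5,0,0,0,0.45,0,0,0.6,0,0,0,0.45,0,0,0,0,0,0,0.45],
)

```text
clock: 12.22
tool_pos: [557.4, 239.6, 76.4]
orientation: [[-0.999, -0.046, -0.003], [-0.046, 0.999, -0.002], [0.003, -0.002, -1.0]]
contact_force: [0.1, -0.0, 1.2]
gripper_width: 0.549
```

```bash
python3 - <<'E'
from h import *
for n in("scene","top"):
    p,d=get_image(n); cv2.imwrite(f"pics/{n}7.png",p)
    c=p[150:270,260:400] if n=="scene" else p[120:215,240:360]
    cv2.imwrite(f"pics/{n}7c.png",cv2.resize(c,None,fx=5,fy=5,interpolation=cv2.INTER_CUBIC))
E
```

```text
(no output)
```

View pics/scene7c.png

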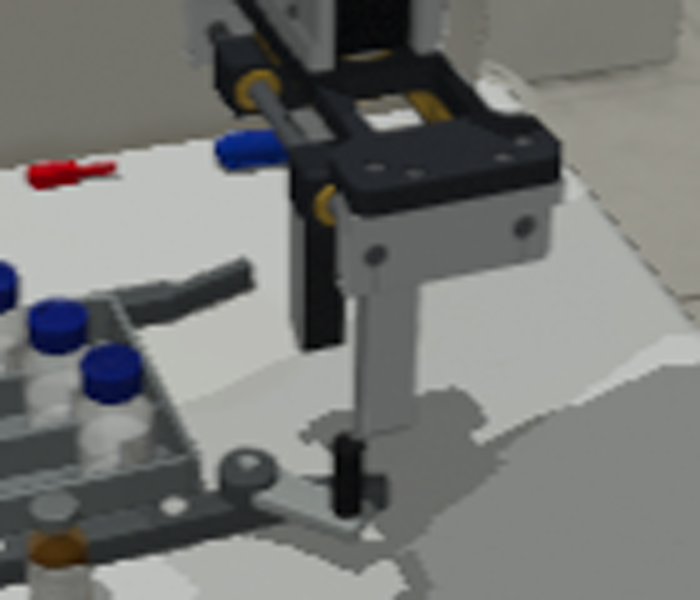

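View pics/top7c.png

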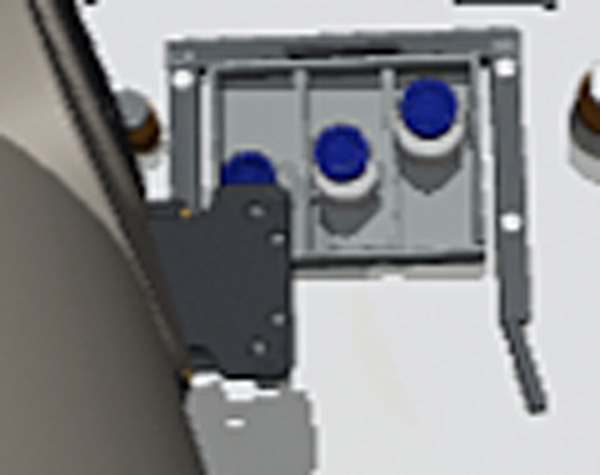

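```bash
python3 - <<'E'
from h import *
s=get_state();t=np.array(s['tool_pos']);R=np.array(s['orientation']);print(t)
f=lambda P:((np.array(proj("scene",P))-[260,150])*5+2).round(0)
w=s['gripper_width']*94/2
for dx in(-8,8): 
  for dy in (w,w+12.5): print(dx,dy,f(t+R@[dx,dy,0]))
for x,y in((t[0],t[1]),(556,240),(556,243),(554,240),(558,240)): print(x,y,f((x,y,55)),f((x,y,24)))
E
```

```text
[558.57859704 240.2506544   78.94802967]
-8 25.866188764937267 [350. 430.]
-8 38.36618876493726 [363. 451.]
8 25.866188764937267 [393. 420.]
8 38.36618876493726 [406. 441.]
558.5785970427513 240.25065440467543 [343. 437.] [342. 504.]
556 240 [350. 435.] [348. 502.]
556 243 [353. 440.] [351. 507.]
554 240 [355. 434.] [353. 501.]
558 240 [345. 436.] [343. 503.]
```

>>> play_rows(
  commands=[0,0,0.3,0,0,0,0.45,0,0,0.3,0,0,0,0.45,0,0,0.3,0,0,0,0.45,0,0,0.08,0,0,0,0.45,0,0,0,0,0,0,0.45],
)

```text
clock: 12.95
tool_pos: [557.7, 240.2, 29.1]
orientation: [[-0.999, -0.046, -0.0], [-0.046, 0.999, -0.0], [0.001, -0.0, -1.0]]
contact_force: [0.3, -0.4, -0.5]
gripper_width: 0.552
```

```bash
python3 - <<'E'
from h import *
s=get_state();print(s['tool_pos'],s['contact_force'])
for n in("scene",):
    p,d=get_image(n); cv2.imwrite(f"pics/{n}8.png",p)
    c=p[170:270,280:380]
    cv2.imwrite(f"pics/{n}8c.png",cv2.resize(c,None,fx=6,fy=6,interpolation=cv2.INTER_CUBIC))
E
```

```text
[557.70785577 240.17370799  29.1326959 ] [ 0.27954808 -0.40447436 -0.50725241]
```

View pics/scene8c.png

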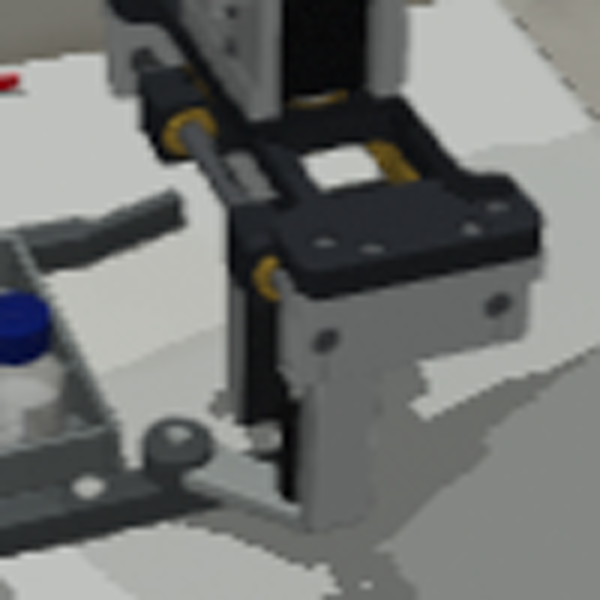

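>>> play_rows(
  commands=[0,0,0,0,0,0,1,0,0,0,0,0,0,1,0,0,0,0,0,0,1,0,0,0,0,0,0,1,0,0,0,0,0,0,1,0,0,0,0,0,0,1],
  force=15,
)

```text
clock: 13.75
tool_pos: [557.5, 240.9, 29.5]
orientation: [[-0.999, -0.047, -0.0], [-0.047, 0.999, 0.0], [0.0, 0.0, -1.0]]
contact_force: [-3.4, 4.6, 0.8]
gripper_width: 0.128
```

```bash
python3 - <<'E'
from h import *
s=get_state();t=np.array(s['tool_pos']);print(t,s['contact_force'],s['gripper_width']*94)
th=.047;R=np.array([[np.cos(th),-np.sin(th)],[np.sin(th),np.cos(th)]])
piv=np.array([588.,211.8]);r=t[:2]-piv;print(r,np.hypot(*r),np.degrees(np.arctan2(r[1],r[0])))
E
```

```text
[557.48120517 240.88257327  29.49363462] [-3.35059527  4.55403461  0.7719734 ] 12.04875878526936
[-30.51879483  29.08257327] 42.156765836441245 136.38039636360546
```

```bash
python3 -c "
import numpy as np
a=np.radians(np.linspace(133.7,270,15));x=42*np.cos(a);y=42*np.sin(a)
for i in range(14): print(round(-(x[i+1]-x[i])/50,3),round((y[i+1]-y[i])/50,3))"
```

```text
0.094 -0.107
0.075 -0.121
0.053 -0.132
0.03 -0.139
0.006 -0.142
-0.018 -0.141
-0.042 -0.136
-0.064 -0.127
-0.085 -0.115
-0.103 -0.099
-0.118 -0.08
-0.13 -0.059
-0.138 -0.036
-0.142 -0.012
```

>>> play_rows(
  commands=[0.09,-0.11,0,0,0,0,1,0.08,-0.12,0,0,0,0,1,0.05,-0.13,0,0,0,0,1,0.03,-0.14,0,0,0,0,1,0.01,-0.14,0,0,0,0,1,-0.02,-0.14,0,0,0,0,1,-0.04,-0.14,0,0,0,0,1],
)

```text
clock: 14.62
tool_pos: [550.1, 193.4, 29.5]
orientation: [[-0.999, -0.046, -0.0], [-0.046, 0.999, -0.0], [0.0, -0.0, -1.0]]
contact_force: [-3.0, 4.0, 0.5]
gripper_width: 0.129
```

```bash
python3 - <<'E'
from h import *
s=get_state();t=np.array(s['tool_pos']);print(t,s['contact_force'],s['gripper_width']*94)
r=t[:2]-[588.,211.8];print(r,np.hypot(*r),np.degrees(np.arctan2(r[1],r[0])))
p,d=get_image("scene"); cv2.imwrite("pics/scene9.png",p)
cv2.imwrite("pics/scene9c.png",cv2.resize(p[160:270,250:370],None,fx=5,fy=5,interpolation=cv2.INTER_CUBIC))
E
```

```text
[550.08209302 193.42481457  29.49951704] [-2.95421414  4.0386053   0.50342694] 12.159675885529879
[-37.91790698 -18.37518543] 42.13567502312449 -154.14496642507373
```

View pics/scene9c.png

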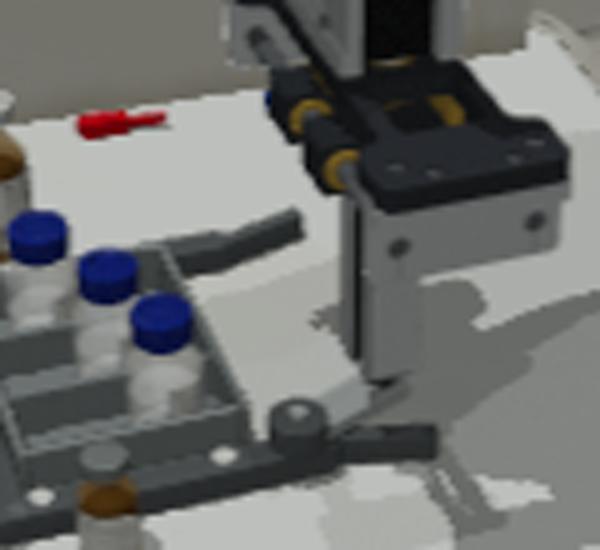

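>>> play_rows(
  commands=[-0.06,-0.13,0,0,0,0,1,-0.08,-0.12,0,0,0,0,1,-0.1,-0.1,0,0,0,0,1,-0.12,-0.08,0,0,0,0,1,-0.13,-0.06,0,0,0,0,1,-0.14,-0.04,0,0,0,0,1,-0.12,-0.01,0,0,0,0,1,0,0,0,0,0,0,1],
)

```text
clock: 15.68
tool_pos: [588.0, 169.2, 29.2]
orientation: [[-0.999, -0.047, -0.002], [-0.047, 0.999, 0.0], [0.002, 0.0, -1.0]]
contact_force: [-7.5, 6.1, 5.6]
gripper_width: 0.126
```

```bash
python3 - <<'E'
from h import *
s=get_state();t=np.array(s['tool_pos']);print(t,s['contact_force'],s['gripper_width']*94)
r=t[:2]-[588.,211.8];print(r,np.hypot(*r),np.degrees(np.arctan2(r[1],r[0])))
p,d=get_image("scene"); cv2.imwrite("pics/scene10.png",p)
cv2.imwrite("pics/scene10c.png",cv2.resize(p[160:270,250:370],None,fx=5,fy=5,interpolation=cv2.INTER_CUBIC))
E
```

```text
[588.03660514 169.20373112  29.2187275 ] [-7.51969544  6.06374056  5.59742976] 11.885821477975341
[ 3.66051422e-02 -4.25962689e+01] 42.596284611965814 -89.95076283217337
```

View pics/scene10c.png

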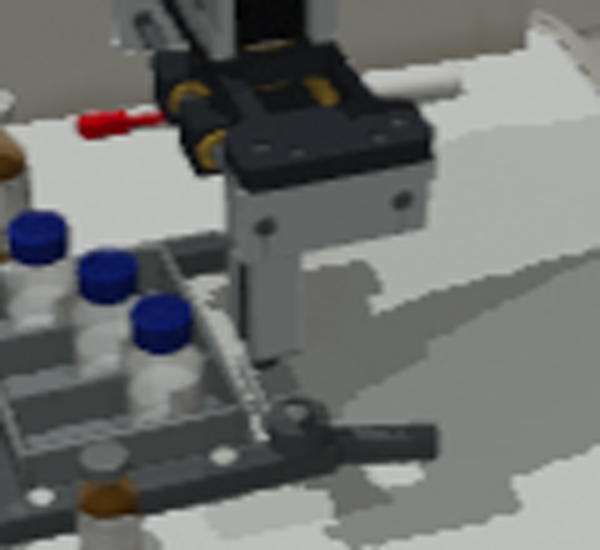

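>>> play_rows(
  commands=[-0.03,0,0,0,0,0,1,-0.02,0,0,0,0,0,1,0,0,0,0,0,0,1],
)

```text
clock: 16.1
tool_pos: [589.0, 169.2, 28.9]
orientation: [[-0.999, -0.047, -0.005], [-0.047, 0.999, -0.0], [0.005, -0.0, -1.0]]
contact_force: [-15.0, 4.1, 9.5]
gripper_width: 0.126
```

>>> play_rows(
  commands=[0,0,0,0,0,0,0.76,0,0,0,0,0,0,0.76,0,0,0,0,0,0,0.76,0,0,0,0,0,0,0.76],
)

```text
clock: 16.6
tool_pos: [591.3, 168.5, 29.4]
orientation: [[-0.999, -0.046, 0.0], [-0.046, 0.999, -0.0], [-0.0, -0.0, -1.0]]
contact_force: [-0.7, 0.5, -0.1]
gripper_width: 0.241
```

>>> play_rows(
  commands=[0,0,-0.3,0,0,0,0.76,0,0,-0.5,0,0,0,0.76,0,0,-0.8,0,0,0,0.76,0,0,-0.8,0,0,0,0.76,0.8,0,-0.4,0,0,0,0.76,0.8,0,0,0,0,0,0.76,0.8,0,0,0,0,0,0.76,0,0.9,0,0,0,0,0.76,0,0.9,0,0,0,0,0.76,0,0.9,0,0,0,0,0.76,0,0.9,0,0,0,0,0.76,0,0.9,0,0,0,0,0.76,0,0.9,0,0,0,0,0.76,0,0.9,0,0,0,0,0.76,0,0,0,0,0,0,0.76],
)

```text
clock: 18.48
tool_pos: [455.2, 481.4, 170.0]
orientation: [[-0.999, -0.05, -0.0], [-0.05, 0.999, 0.001], [0.0, 0.001, -1.0]]
contact_force: [-0.2, -1.2, -1.0]
gripper_width: 0.24
```

```bash
python3 - <<'E'
from h import *
for n in("scene","top"):
    p,d=get_image(n); cv2.imwrite(f"pics/{n}11.png",p)
    c=p[160:280,225:365] if n=="scene" else p[120:215,240:360]
    f=5 if n=="scene" else 6
    cv2.imwrite(f"pics/{n}11c.png",cv2.resize(c,None,fx=f,fy=f,interpolation=cv2.INTER_CUBIC))
E
```

```text
(no output)
```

View pics/scene11c.png

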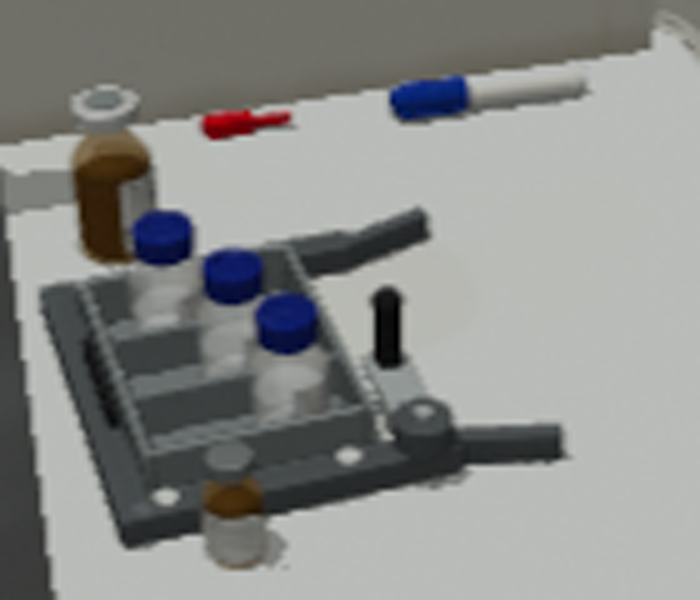

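View pics/top11c.png

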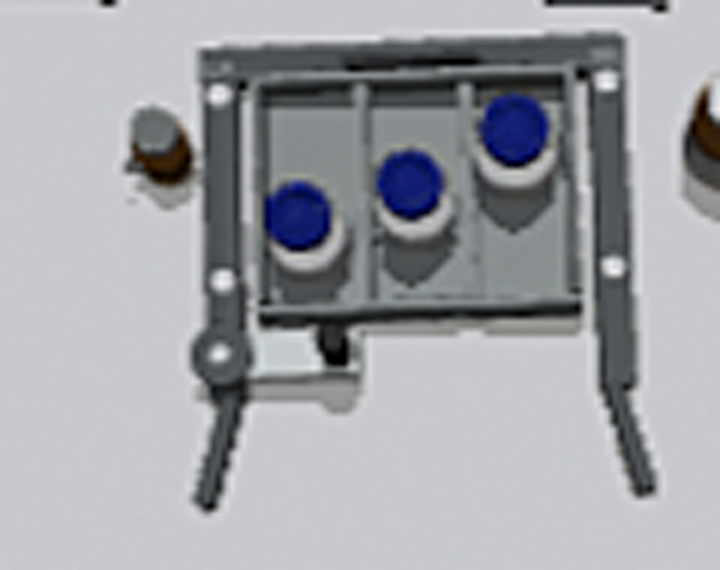

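```bash
python3 - <<'E'
from h import *
p=cv2.imread("pics/top11.png");a=cv2.imread("pics/top0.png")
print(p[170:185,288:304].max(2))
def d(u,v,z): return ray("top",(u+.5)/6-.5+240,(v+.5)/6-.5+120,z)
piv=d(218,352,27)
# blade -x edge (z=23) line pts, and +x edge
e=[d(255,375,23),d(350,372,23)];print(e,np.arctan2(e[0][0]-e[1][0],-(e[0][1]-e[1][1])))
for q in((332,340),(333,337)): 
  k=d(*q,55);r=(k-piv)[:2];print(k,r,np.hypot(*r),np.degrees(np.arctan2(r[1],r[0]))-2.7)
E
```

```text
[[ 78  81  83  94 106 108 100 112 126 141 150 154 148 133 131 140]
 [137 136 136 133 136 138 134 132 130 126 125 111  96  91  91  86]
 [ 60  59  59  57  61  65  63  61  61  57  53  46  38  37  34  33]
 [ 44  44  32  17  24  21  15  19  22  24  21  30  40  47  58  61]
 [ 67  70  69 109 112  44  43  45  35  46 102 142 152 148 149 149]
 [201 205 208 193 127  33  47  50  44  77 174 174 123 149 147 147]
 [210 211 214 195 119  22  48  50  45  30 148 170 159 207 202 201]
 [203 203 205 213 159  13  48  53  43   7 105 138 170 215 210 208]
 [203 202 206 213 175  60  14  26  16   0 100 115 155 212 206 203]
 [203 204 206 208 214 159   0   0   0   0  97 112 155 212 206 205]
 [203 204 203 205 215 175  52   5   0  10 154 164 153 211 205 204]
 [208 211 212 214 220 185 121 111 111 124 185 178 155 212 207 204]
 [151 146 137 126 126 108  80  78  76  73  93  99 157 213 206 204]
 [ 96  93  89 100 112 112 112 114 114 112 109 103 164 211 205 204]
 [144 145 144 146 148 150 149 150 150 151 148 141 177 211 205 205]]
[array([581.70748155, 199.4952491 ,  23.        ]), array([583.26877685, 164.9713873 ,  23.        ])] -3.096399788414947
[589.52960067 169.36844418  55.        ] [  0.19667083 -43.34721663] 43.34766278878067 -92.44004486980234
[590.60173899 169.04063766  55.        ] [  1.26880915 -43.67502315] 43.69344944183376 -91.03596039170405
```

```bash
python3 -c "
from workcell import *
print(get_state()['clock'],job_done())"
```

```text
the job is handed in; nothing more can be done
18.575 None
```

I slid the tray along the bench with two fingers on its -x face until it was home in the dock. I then gripped the latch peg, swung the latch closed against its stop, let go, moved the arm clear and handed the job in at 18.6 s.

**Checks that passed:**
- **Tray:** it stopped dead at the back stop, with the push force rising to about 30 N. In the top image its rim lies along the stop over its whole width and parallel to it, to about 1 mm.
- **Latch:** the push force rose to about 15 N at the closed stop. The blade edge measures 0.045 rad against the dock's 0.047, and the peg lies within about 1–2° of fully closed.
- **Other things:** all three vials stand in the tray. The spare vial, amber vial, pen and clip look unmoved in the pictures.

**Checks that disagreed:**
- **Pivot to tray distance:** a rough measure in the top image gave 56.6 mm from pivot to tray centre, not 59. Taken alone, this would put the tray 2.4 mm short of home. I judged it camera and edge error, given the hard stop and the rim lying on the stop.
- **Dock position:** the tray stopped about 4 mm sooner than my first image estimate of the dock predicted. The scene camera had already put the dock about 3.5 mm nearer the robot than the top camera did.

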